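# Start a check-source count on the drawer-type sample counter

## Task

The sample counter is still running its last count, and its drawer stands open with the orange check source lying in it. With closed fingertips, press the red end of the rocker to stop the old count, push the drawer fully home until it stays in, press the white key right down to clear the reading while the count is stopped, and then press the green end of the rocker to start the new count. Only press and push: leave the blue key alone, pick nothing up, keep the source lying in its recess and do not disturb the things standing round the counter; finish with the hand clear.

Things in the scene. Friction and masses are not known exactly. Their poses are not given: they have to be found in the camera images.
- counter: Low grey and white sample counter, 154 (x) x 284 (y) x 85 mm high to its white cover, fixed to the desk. Origin: centre of its underside, on the desk; x points from its front to its back (away from the user), y to its left, z up. The control panel (rocker in front, two keys behind it, then a display hood rising to 112 mm) is on its left (+y) half; the drawer is in its right half under a flat round aluminium detector cap, 86 mm across, whose top is 98 mm above the desk.
- drawer_front (a point): Centre of the white front face of the drawer, 47 mm above the desk. The face is 112 mm wide (y) and 56 mm high, from 19 to 75 mm above the desk, and looks towards the counter's -x. Home, it is 84 mm in front of the counter's origin (9 mm proud of the case); open, 134 mm. Axes as the counter's.
- drawer (a joint): Travel of the drawer along the counter's +x, m: 0 = open (as it starts), 0.050 = home. An over-centre spring holds it open or home: it takes about 4 N to push off, less as it goes in, snaps in by itself over the last 10 mm and is then held home; let go before that, it springs open again.
- drawer_recess (a point): Centre of the floor of the round recess in the drawer's aluminium tray, 50 mm above the desk, 38 mm behind the front face; the recess is 29 mm across and 4 mm deep and moves with the drawer.
- orange_source: Orange check source, a loose disc 25 mm across and 7 mm thick with a pale centre, lying in the recess of the drawer; it rides in with the drawer. Origin: centre of its underside. Do not touch it.
- rocker (a joint): Angle of the rocker on the panel, rad: 0 = green end down and level (counting, as it starts), 0.28 = red end down and level (stopped). The end that is up stands at 0.28 rad to the level. It snaps over at half travel and stays; about 4 N on the raised end starts it over.
- rocker_red (a point): Point to press on the red (right, counter's -y) wing of the rocker: its upper face, 26 mm from the pivot; it moves with the rocker, 96 mm above the desk when down and about 7 mm higher when up. Each wing is 26 mm wide (counter's x) and 37 mm long (y).
- rocker_green (a point): The same point on the green (left, counter's +y) wing of the rocker.
- white_key (a joint): Travel of the white clear key, m: 0 = up, 0.005 = right down; sprung back up, about 2 N to start and 4 N right down.
- white_key_top (a point): Centre of the top of the white key, 24 mm square, at the rear left of the panel, 99.5 mm above the desk when up; it is pressed straight down. Nearest neighbours: the rocker 52 mm in front and the blue key 68 mm to the right, centre to centre; the display hood begins 30 mm behind it and rises to 112 mm above the desk.
- blue_key (a joint): Travel of the blue key, m, as the white one. To be left alone.
- blue_key_top (a point): Centre of the top of the blue key, 24 mm square, at the rear right of the panel. To be left alone.
- blue_source: Spare blue check source, a loose disc 25 mm across and 7 mm thick, on the desk in front of the panel half of the counter. Bystander.
- tin: Pale round tin, 66 mm across and 24 mm high, on the desk in front of the counter's left corner. Bystander.
- tweezers: Steel tweezers, 131 mm long and 10 mm high, lying on the desk to the right of the counter. Bystander.
- pot: Sample pot with a white ribbed lid and yellow contents, 50 mm across and 54 mm high, on the desk to the left of the counter. Bystander.

How it is judged:
On the way, in this order (a step that is already met when the one before it is completed fails the run):
1. the old count is stopped (red end of the rocker down) while the drawer is still open (value of joint rocker above 0.25 rad and value of joint drawer below 0.015 m), for 0.1 s.
2. the drawer is pushed home with the count stopped (value of joint rocker above 0.25 rad and value of joint drawer above 0.0475 m), for 0.2 s.
3. the white key is pressed right down with the count stopped and the drawer home (all of step 2 and value of joint white_key above 0.004 m), for 0.05 s.
4. the new count is started (green end of the rocker down) with the drawer home and the white key up (value of joint rocker below 0.03 rad and value of joint drawer above 0.0475 m and value of joint white_key below 0.001 m), for 0.2 s.
At the end, for the whole second after the job is handed in: The rocker is tipped to its green end (0.03 rad or less), the drawer is home within 2.5 mm, both keys are up, the orange source lies in its recess (within 5 mm of the middle, flat on the floor) at rest, and no bystander has moved 15 mm (all of step 4 and value of joint blue_key below 0.001 m and horizontal distance between orange_source and drawer_recess below 0.005 m and z of orange_source in the frame of counter below 0.054 m and linear speed of orange_source below 0.02 m/s and distance of each of blue_source, tin, tweezers, pot from where it was at the start of the episode below 0.015 m); the robot touches nothing.
It fails at once if the white key is pressed while the counter is counting (rocker to green) (value of joint white_key above 0.0025 m and value of joint rocker below 0.14 rad).
It fails at once if the blue key is pressed (value of joint blue_key above 0.0025 m).
It fails at once if the orange source is lifted or jolted out of its recess (not (horizontal distance between orange_source and drawer_recess below 0.008 m and z of orange_source in the frame of counter below 0.055 m)).
It fails at once if the spare blue source, the tin, the tweezers or the sample pot is knocked away, picked up or carried (15 mm) (distance of any of blue_source, tin, tweezers, pot from where it was at the start of the episode above 0.015 m).
It also fails if it takes over 51 s, if anything falls off the work surface, if the arm or the gripper's body presses on something with over 40 N, if the wrist force passes 120 N, or if a joint passes its speed limit or range.

## Robot

A 6-joint arm with a two-finger parallel gripper is mounted at the origin on a cart in front of the work surface, level with it; the furniture and walls round the work are solid. World frame = base frame: x ahead of the robot, y to its left, z up, the work surface at z = 0. Lengths are in m, angles in rad, forces in N, time in s.
With the tool pointing down it reaches from about 0.3 to 0.875 m from the base axis. Payload 6.4 kg.
Tool frame: the origin (TCP) lies midway between the tips of the shut fingers; the grasp point (between the pads) lies 19 mm behind it; z points along the fingers, y is the direction in which the jaws open and shut (so a half turn about z gives the same grasp; the last joint's range is limited). The gripper opens to 85 mm and grips with 20 to 120 N. Pads are 22 mm wide; open, the fingers measure 114 mm over their backs; the gripper's body (76 mm by 85 mm) begins 54 mm behind the grasp point. The pads swing forward as they close: fully open they stand 13 mm farther back than shut.
Start: joints at [-0.206, 0.181, 1.607, -0, 1.354, -0.206], TCP at [0.575, 0, 0.231] pointing down, gripper open.
Joint ranges: [-2.99, 2.99], [-0.89, 2.07], [0.3, 2.58], [-1.14, 4.28], [0, 2.63], [-3.12, 3.12]. Speed limits (rad/s): [2.57, 2.57, 3.01, 3.14, 3.14, 3.14].

## Interface

Orientations are given as a unit quaternion [w, x, y, z].
In Python, from bench import ctrl gives the robot as it stands.
- The arm moves only by the tool apply_moves, never from a script. Its argument "plan" is a list of rows, each an object with "translation": the shift along the tool's x, y, z in m, a list of three; "angular": the turn, a rotation vector about the tool's x, y, z in rad, a list of three; "hand": the finger opening in m, from 0 to 0.0854. In form: [{"translation": [x, y, z], "angular": [rx, ry, rz], "hand": hand}, ...]. A call has 1 to 10 rows; each row shifts and turns the commanded pose from where the row before left it, along the tool's axes as they then stand; what a row does not reach is not made up. A row lasts 1/8 s, in which the tool goes at most 62.5 mm and 10.7 degrees, less where a joint would pass 70% of its speed; a pose out of reach is approached as far as the arm can. A call with a gripper value outside its range is refused whole. The fingers move at their own pace and stop on an object; the grip force is fixed at half the most. Time passes only in rows, so rows that do not move let the fingers close. It gives the time, the measured TCP pose, the force and the opening at its end, in the units of the state.
- ctrl.get_obs(): the state, without advancing time (a new reading comes with each control period).
- ctrl.camera(name): name is "scene" or "side" or "wrist"; returns a dict with "img" (384x512x3 uint8, red, green, blue), "K" (3x3 intrinsics, pixels), "eye" and "orientation" of the camera in the world. Camera axes: x right, y up, looking along -z (the intrinsics and any distortion apply to the point x, -y, -z); pixel columns grow to the right and rows downward; lengths in m; the calibration is good to about 2 mm. A picture is of the moment at which its call begins. There is no depth.
- ctrl.hand_in(): hands the job in, once; it reports no verdict.
The state is a dict: "time_s": time; "q": joint angles; "dq": joint speeds; "joint_efforts": joint torques, N m; "eef_pos": TCP position; "eef_rot": TCP orientation; "wrist_force": force on the tool from outside, world axes, zero at the start; "torque": the same for the moment, N m; "opening": opening from 0.0 (shut) to 1.0 (fully open).
Only numpy, scipy, OpenCV 4.12 (cv2) and the standard library are available. Lean on these libraries where they do the work, as an engineer would, in place of code of your own. Each camera call takes 0.05 s, during which the arm holds its last target.

## Working session

There is one attempt and no reset: what is moved stays moved. The work goes in short steps, Python scripts to look and compute and a tool call to move; the robot and the scene stay as the last step left them, time stands still between calls to the robot, and variables do not carry over. Pictures are saved under pics/ and viewed, and the job is handed in when it is done.

Besides the shell and the picture viewer there is one more tool, called after ">>>" by a JSON object that holds its "fn" and its "kwargs". apply_moves: Moves the arm, as the interface text tells. Its arguments: {"type":"object","properties":{"plan":{"type":"array","items":{"type":"object","properties":{"translation":{"type":"array","items":{"type":"number"}},"angular":{"type":"array","items":{"type":"number"}},"hand":{"type":"number"}}}}},"required":["plan"]}

```bash
mkdir -p pics; ls; python3 - <<'E'
from bench import ctrl
import cv2
o=ctrl.get_obs();print(o)
for n in("scene","side","wrist"):
    c=ctrl.camera(n);cv2.imwrite(f"pics/a_{n}.png",c["img"][:,:,::-1]);print(n,c["K"],c["eye"],c["orientation"],[k for k in c])
E
```

```text
pics
{'time_s': 0.0, 'q': array([-2.06306486e-01,  1.81547442e-01,  1.60802844e+00,  2.08922238e-06,
        1.35379542e+00, -2.06295726e-01]), 'dq': array([ 0.00035361,  0.0002838 ,  0.00120152, -0.00045566, -0.00022703,
       -0.00039966]), 'joint_efforts': array([ 3.41415571e-04, -4.44869328e+01, -3.51340663e+01, -2.51131587e-04,
        9.11703974e-03,  3.43231875e-05]), 'eef_pos': array([5.74438165e-01, 1.32023943e-04, 2.30370680e-01]), 'eef_rot': array([-7.44885482e-04,  7.07110465e-01,  7.07102538e-01, -4.85846144e-04]), 'wrist_force': array([0.07674601, 0.15508779, 0.63517426]), 'torque': array([ 0.015964  , -0.01523987,  0.03658456]), 'opening': 0.9995596032781091}
scene [[433.32844311   0.         262.31587495]
 [  0.         433.32844311 192.35559541]
 [  0.           0.           1.        ]] [ 0.01428303 -0.58281696  0.82261435] [ 0.86528018  0.38526457 -0.13674738 -0.29010615] ['img', 'K', 'eye', 'orientation']
side [[425.07830908   0.         251.87073411]
 [  0.         425.07830908 195.78885957]
 [  0.           0.           1.        ]] [0.23341407 0.81654398 0.5366993 ] [-0.16941388 -0.09520455  0.49017665  0.8496834 ] ['img', 'K', 'eye', 'orientation']
wrist [[299.54265972   0.         253.92355578]
 [  0.         299.54265972 193.33386156]
 [  0.           0.           1.        ]] [0.57455662 0.07142507 0.37185384] [ 9.90008518e-01 -1.41004571e-01  7.31373014e-04  5.58004534e-04] ['img', 'K', 'eye', 'orientation']
```

View pics/a_scene.png

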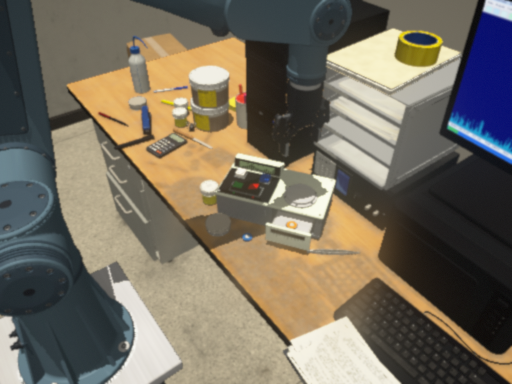

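View pics/a_side.png

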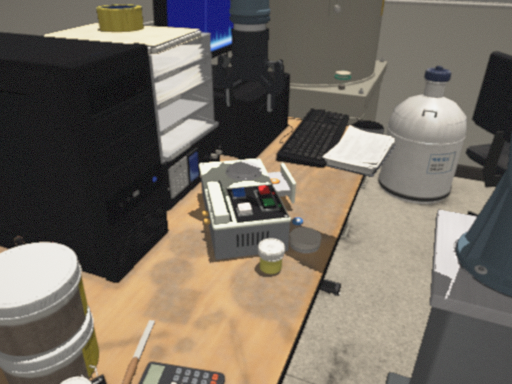

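View pics/a_wrist.png

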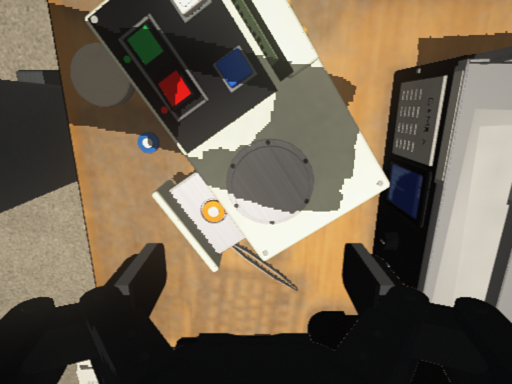

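```bash
cat > h.py <<'E'
import numpy as np,cv2
from scipy.spatial.transform import Rotation as R
from bench import ctrl
def ray(c,u,v):
    K=c["K"];q=c["orientation"];d=np.array([(u-K[0,2])/K[0,0],-(v-K[1,2])/K[1,1],-1.])
    d=R.from_quat(np.r_[q[1:],q[0]]).apply(d);return np.array(c["eye"]),d/np.linalg.norm(d)
def plane(c,u,v,z):
    e,d=ray(c,u,v);return e+d*(z-e[2])/d[2]
def tri(rs):
    A=np.zeros((3,3));b=np.zeros(3)
    for e,d in rs:
        P=np.eye(3)-np.outer(d,d);A+=P;b+=P@e
    return np.linalg.solve(A,b)
def proj(c,p):
    K=c["K"];q=c["orientation"];x=R.from_quat(np.r_[q[1:],q[0]]).inv().apply(np.array(p)-c["eye"])
    return np.array([K[0,2]+K[0,0]*x[0]/-x[2],K[1,2]-K[1,1]*x[1]/-x[2]])
RG=dict(red=[((0,150,90),(6,255,255)),((174,150,90),(180,255,255))],green=[((55,100,40),(85,255,255))],
 blue=[((105,120,50),(125,255,255))],orange=[((8,180,180),(22,255,255))])
def blobs(c,col,box=None,amin=8):
    hsv=cv2.cvtColor(c["img"],cv2.COLOR_RGB2HSV);m=0
    for a,b in RG[col]: m=m|cv2.inRange(hsv,a,b)
    if box: 
        k=np.zeros_like(m);k[box[1]:box[3],box[0]:box[2]]=1;m=m*k
    n,l,s,ce=cv2.connectedComponentsWithStats(m)
    return [(s[i,4],ce[i].round(1),s[i,:4]) for i in range(1,n) if s[i,4]>=amin]
E
python3 - <<'E'
from h import *
box=dict(wrist=(60,0,380,280),scene=(190,140,350,270),side=(190,150,320,260))
for n in box:
    c=ctrl.camera(n)
    for col in RG: print(n,col,blobs(c,col,box[n]))
    x0,y0,x1,y1=box[n];i=c["img"][y0:y1,x0:x1,::-1]
    f=min(800/(x1-x0),600/(y1-y0));cv2.imwrite(f"pics/b_{n}.png",cv2.resize(i,None,fx=int(f),fy=int(f),interpolation=cv2.INTER_CUBIC))
E
```

```text
wrist red [(np.int32(608), array([174.7,  88.4]), array([159,  72,  32,  34], dtype=int32)), (np.int32(24), array([163.9, 109.7]), array([162, 107,   5,   6], dtype=int32))]
wrist green [(np.int32(756), array([144.9,  44.7]), array([127,  25,  36,  40], dtype=int32)), (np.int32(46), array([126.5,  58.9]), array([123,  56,   8,   7], dtype=int32))]
wrist blue [(np.int32(786), array([233.7,  67.5]), array([216,  48,  36,  39], dtype=int32)), (np.int32(150), array([145.7, 143. ]), array([138, 133,  18,  20], dtype=int32))]
wrist orange [(np.int32(225), array([212.7, 210.8]), array([203, 201,  21,  21], dtype=int32))]
scene red [(np.int32(49), array([253.8, 185.7]), array([249, 183,  10,   6], dtype=int32))]
scene green []
scene blue [(np.int32(13), array([266.3, 179. ]), array([264, 178,   5,   3], dtype=int32)), (np.int32(11), array([246.7, 238.1]), array([243, 236,   8,   4], dtype=int32))]
scene orange []
side red [(np.int32(73), array([263.2, 189.2]), array([258, 186,  11,   8], dtype=int32))]
side green [(np.int32(80), array([268. , 201.6]), array([262, 198,  13,   8], dtype=int32))]
side blue [(np.int32(125), array([194. , 162.8]), array([190, 152,   9,  20], dtype=int32)), (np.int32(86), array([238.5, 192. ]), array([232, 188,  13,   9], dtype=int32)), (np.int32(19), array([297.2, 222.1]), array([293, 220,   9,   5], dtype=int32))]
side orange []
```

```bash
ls -la pics
```

```text
total 1972
drwxr-xr-x 2 agent agent   4096 Dec  7 08:49 .
drwxr-xr-x 3 agent agent   4096 Dec  7 08:49 ..
-rw-r--r-- 1 agent agent 293459 Dec  7 08:48 a_scene.png
-rw-r--r-- 1 agent agent 333503 Dec  7 08:48 a_side.png
-rw-r--r-- 1 agent agent 265540 Dec  7 08:48 a_wrist.png
-rw-r--r-- 1 agent agent 323290 Dec  7 08:49 b_scene.png
-rw-r--r-- 1 agent agent 392376 Dec  7 08:49 b_side.png
-rw-r--r-- 1 agent agent 395725 Dec  7 08:49 b_wrist.png
```

View pics/b_wrist.png

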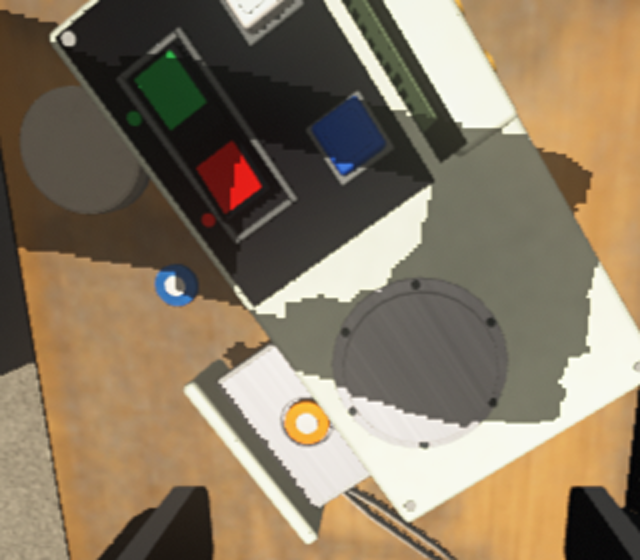

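View pics/b_side.png

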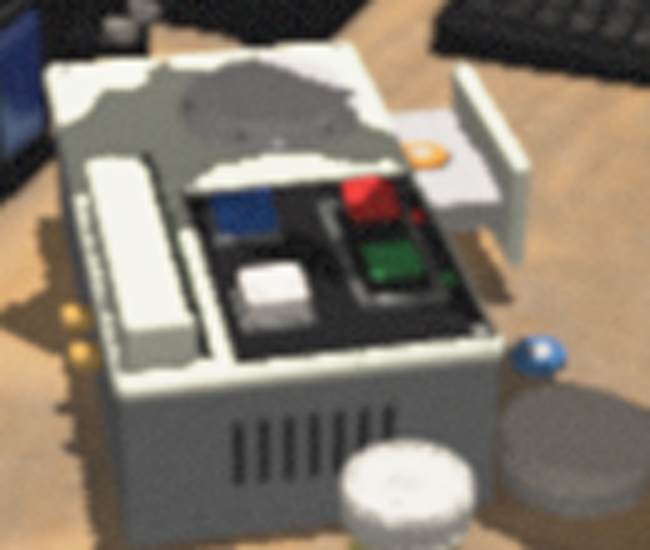

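View pics/b_scene.png

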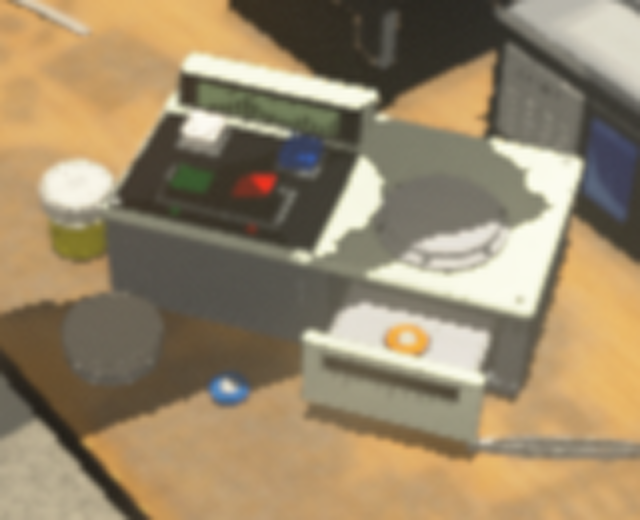

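```bash
python3 - <<'E'
from h import *
w=ctrl.camera("wrist");s=ctrl.camera("side")
np.set_printoptions(precision=4,suppress=True)
# two-view heights
for n,a,b in (("red",(174.7,88.4),(263.2,189.2)),("green",(144.9,44.7),(268,201.6)),("blue",(233.7,67.5),(238.5,192)),("bsrc",(147.5,143),(298,222))):
    print(n,tri([ray(w,*a),ray(s,*b)]))
for n,p,z in (("red",(174.7,88.4),.100),("green",(144.9,44.7),.096),("blue",(233.7,67.5),.0995),("orange",(212.7,210.8),.057),
  ("screwFL",(94,19),.085),("screwFR",(265,253),.085),("screwBR",(379,183),.085)):
    print(n,plane(w,*p,z))
E
```

```text
red [0.5068 0.086  0.1011]
green [0.4829 0.121  0.0956]
blue [0.5566 0.1034 0.0925]
bsrc [ 0.4427  0.0274 -0.001 ]
red [0.5065 0.086  0.1   ]
green [0.483  0.1209 0.096 ]
blue [0.5574 0.1028 0.0995]
orange [ 0.5287 -0.0407  0.057 ]
screwFL [0.4378 0.1428 0.085 ]
screwFR [ 0.5864 -0.0781  0.085 ]
screwBR [ 0.6983 -0.0014  0.085 ]
```

>>> {"fn": "apply_moves", "kwargs": {"plan": [{"translation":[0.04,-0.035,0],"angular":[0,0,0],"hand":0},{"translation":[0.04,-0.035,0],"angular":[0,0,0],"hand":0},{"translation":[0,0,0],"angular":[0,0,0.163],"hand":0},{"translation":[0,0,0],"angular":[0,0,0.163],"hand":0},{"translation":[0,0,0],"angular":[0,0,0.163],"hand":0},{"translation":[0,0,0],"angular":[0,0,0.163],"hand":0},{"translation":[0,0,0],"angular":[0,0,0.163],"hand":0},{"translation":[0,0,0],"angular":[0,0,0.163],"hand":0},{"translation":[0,0,0],"angular":[0,0,0],"hand":0}]}}

```text
time_s: 1.52
eef_pos: [0.505, 0.08, 0.2314]
eef_rot: [0.0, 0.956, 0.293, 0.0]
wrist_force: [0.1, 0.4, -0.5]
opening: 0.001
```

```bash
python3 - <<'E'
from h import *
np.set_printoptions(precision=4,suppress=True)
o=ctrl.get_obs();print(o['time_s'],o['eef_pos'],o['eef_rot'],o['opening'],o['wrist_force'],o['q']); q=o['eef_rot'];print(R.from_quat(np.r_[q[1:],q[0]]).as_matrix())
c=ctrl.camera("wrist");cv2.imwrite("pics/c_w.png",c["img"][:,:,::-1])
for col in RG: print(col,blobs(c,col))
E
```

```text
1.525 [0.505  0.08   0.2314] [0.     0.9562 0.2928 0.0001] 0.001341676777550106 [ 0.146   0.4092 -0.5319] [-0.0753  0.0371  1.7647 -0.      1.3396  0.9012]
[[ 0.8286  0.5599  0.0001]
 [ 0.5599 -0.8286 -0.    ]
 [ 0.0001  0.0001 -1.    ]]
red [(np.int32(461), array([249. , 180.7]), array([237, 171,  25,  21], dtype=int32)), (np.int32(16), array([256.5, 198.5]), array([255, 197,   4,   4], dtype=int32))]
green [(np.int32(549), array([205.4, 179. ]), array([192, 169,  27,  21], dtype=int32)), (np.int32(40), array([204.2, 198.5]), array([201, 196,   7,   6], dtype=int32))]
blue [(np.int32(174), array([498. ,  24.7]), array([480,   9,  32,  31], dtype=int32)), (np.int32(9), array([471.,  35.]), array([469,  34,   5,   3], dtype=int32)), (np.int32(688), array([265.3, 123.1]), array([253, 110,  26,  27], dtype=int32)), (np.int32(175), array([260.4, 222.9]), array([252, 215,  18,  17], dtype=int32))]
orange [(np.int32(227), array([354.4, 217.1]), array([344, 209,  22,  18], dtype=int32))]
```

View pics/c_w.png

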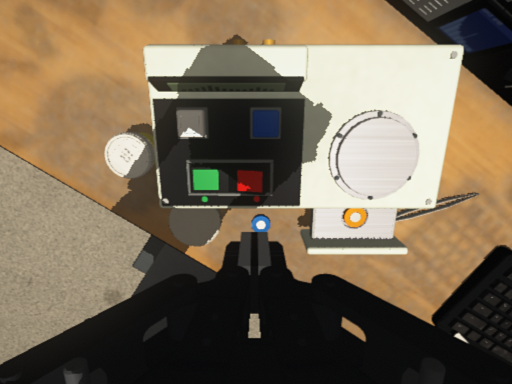

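```bash
python3 - <<'E'
from h import *
np.set_printoptions(precision=4,suppress=True)
c=ctrl.camera("wrist");print(c["eye"],c["orientation"])
class D(dict):pass
w=dict(K=c["K"],eye=np.array([0.57455662,0.07142507,0.37185384]),orientation=np.array([9.90008518e-01,-1.41004571e-01,7.31373014e-04,5.58004534e-04]))
h=cv2.cvtColor(c["img"],cv2.COLOR_RGB2HSV);m=((h[:,:,1]<50)&(h[:,:,2]>90)).astype(np.uint8);m[:,:172]=0;m[:,215:]=0;m[:104]=0;m[142:]=0
n,l,s,ce=cv2.connectedComponentsWithStats(m);print([(s[i],ce[i]) for i in range(1,n) if s[i,4]>20])
for n,a,b in (("red",(174.7,88.4),(249,180.7)),("green",(144.9,44.7),(205.4,179)),("blue",(233.7,67.5),(265.3,123.1)),("orange",(212.7,210.8),(354.4,217.1)),("FL",(94,19),(165,201)),("FR",(265,253),(428.5,201)),("BR",(379,183),(454.5,55))):
    p=tri([ray(w,*a),ray(c,*b)]); print(n,p)
yw=0.594;o=np.array([.568,.0707])
X=np.array([np.cos(yw),np.sin(yw)]);Y=np.array([-X[1],X[0]])
for n,p,z in (("red",(249,180.7),.100),("green",(205.4,179),.096),("white",(192,123),.0995),("blue",(265.3,123.1),.0995),("orange",(354.4,217.1),.057),
  ("FL",(165,201),.085),("FR",(428.5,201),.085),("BR",(454.5,55),.085),("frontL",(305,249),.075),("frontR",(406,251),.075)):
    p=plane(c,*p,z)[:2];print(n,p,"local",(p-o)@X,(p-o)@Y)
E
```

```text
[0.5638 0.1201 0.3727] [ 0.8749 -0.1248  0.0666 -0.4631]
[(array([177, 110,  30,  29, 714], dtype=int32), array([190.1443, 123.3908]))]
red [0.5053 0.0861 0.0978]
green [0.4826 0.121  0.0956]
blue [0.557  0.1034 0.0949]
orange [ 0.528  -0.0407  0.0563]
FL [0.4374 0.1428 0.0851]
FR [ 0.5865 -0.0799  0.0806]
BR [ 0.6968 -0.0004  0.088 ]
red [0.5055 0.0863] local -0.04301799776612577 0.047926041567192094
green [0.4828 0.121 ] local -0.04247864396109581 0.08937333303174626
white [0.5207 0.1577] local 0.00949536674365517 0.0985432761308882
blue [0.5573 0.1037] local 0.009609713084444006 0.033357909826296946
orange [ 0.528  -0.0404] local -0.09531034871784258 -0.06968678365285189
FL [0.4372 0.1428] local -0.0680531815619235 0.13291104634463471
FR [ 0.5866 -0.0768] local -0.06716879274559968 -0.1326165024364521
BR [ 0.6987 -0.0016] local 0.06785684185271423 -0.13308622816485227
frontL [ 0.4708 -0.0104] local -0.12589316018811902 -0.012811006466483758
frontR [ 0.5312 -0.1034] local -0.1279197314292983 -0.123634007116459
```

>>> {"fn": "apply_moves", "kwargs": {"plan": [{"translation":[0.004,0,0.04],"angular":[0,0,0],"hand":0},{"translation":[0,0,0.04],"angular":[0,0,0],"hand":0},{"translation":[0,0,0.04],"angular":[0,0,0],"hand":0},{"translation":[0,0,0.005],"angular":[0,0,0],"hand":0},{"translation":[0,0,0.003],"angular":[0,0,0],"hand":0},{"translation":[0,0,0.003],"angular":[0,0,0],"hand":0},{"translation":[0,0,0],"angular":[0,0,0],"hand":0}]}}

```text
time_s: 2.5
eef_pos: [0.5096, 0.082, 0.1016]
eef_rot: [0.001, 0.956, 0.292, 0.001]
wrist_force: [-0.4, -0.3, 0.7]
opening: 0.001
```

```bash
cat > look.py <<'E'
from h import *
import sys
np.set_printoptions(precision=4,suppress=True)
o=ctrl.get_obs();print(o['time_s'],o['eef_pos'],o['wrist_force'],o['torque'])
c=ctrl.camera("side");i=c["img"][150:260,190:320,::-1]
cv2.imwrite(f"pics/{sys.argv[1]}.png",cv2.resize(i,None,fx=5,fy=5,interpolation=cv2.INTER_CUBIC))
E
python3 look.py d1
```

```text
2.5 [0.5096 0.082  0.1016] [-0.3523 -0.2641  0.7395] [-0.0893 -0.0549  0.0322]
```

View pics/d1.png

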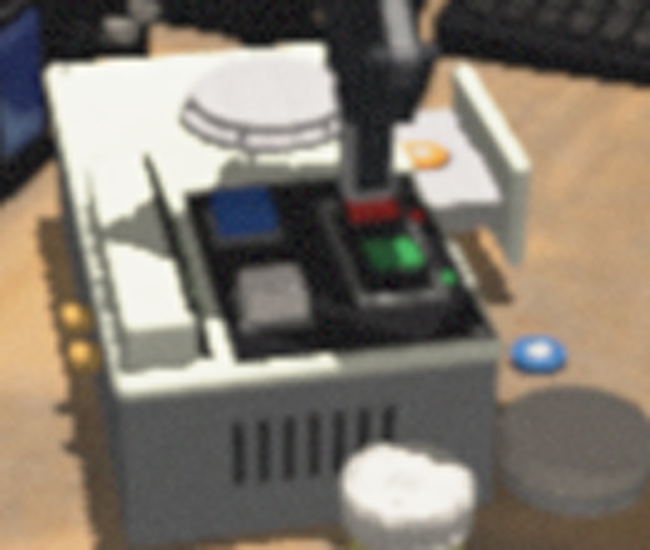

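>>> {"fn": "apply_moves", "kwargs": {"plan": [{"translation":[0,0,0.003],"angular":[0,0,0],"hand":0},{"translation":[0,0,0.002],"angular":[0,0,0],"hand":0},{"translation":[0,0,0.0015],"angular":[0,0,0],"hand":0},{"translation":[0,0,0],"angular":[0,0,0],"hand":0}]}}

```text
time_s: 3.05
eef_pos: [0.5086, 0.0823, 0.0957]
eef_rot: [0.0, 0.956, 0.292, 0.0]
wrist_force: [-7.6, -0.6, 18.8]
opening: -0.001
```

```bash
python3 look.py d2
```

```text
3.05 [0.5086 0.0823 0.0957] [-7.5954 -0.5612 18.7973] [-0.0465  1.3643  0.0008]
```

View pics/d2.png

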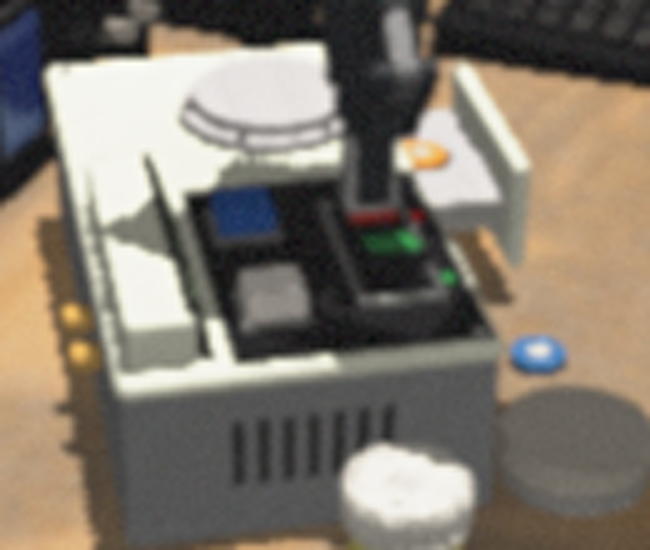

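>>> {"fn": "apply_moves", "kwargs": {"plan": [{"translation":[0,0,-0.04],"angular":[0,0,0],"hand":0},{"translation":[0,0,-0.04],"angular":[0,0,0],"hand":0},{"translation":[-0.042,0.0375,0],"angular":[0,0,0],"hand":0},{"translation":[-0.042,0.0375,0],"angular":[0,0,0],"hand":0},{"translation":[-0.043,0.0375,0],"angular":[0,0,0],"hand":0},{"translation":[0,0,0],"angular":[0,0,0],"hand":0}]}}

```text
time_s: 3.85
eef_pos: [0.465, -0.0852, 0.1737]
eef_rot: [0.0, 0.957, 0.289, -0.0]
wrist_force: [-0.3, 0.8, 0.2]
opening: 0.001
```

```bash
python3 look.py d3; python3 - <<'E'
from h import *
c=ctrl.camera("wrist");cv2.imwrite("pics/d3w.png",c["img"][:,:,::-1])
E
```

```text
3.85 [ 0.465  -0.0852  0.1737] [-0.3416  0.7637  0.151 ] [ 0.0295 -0.0821 -0.0135]
```

View pics/d3.png

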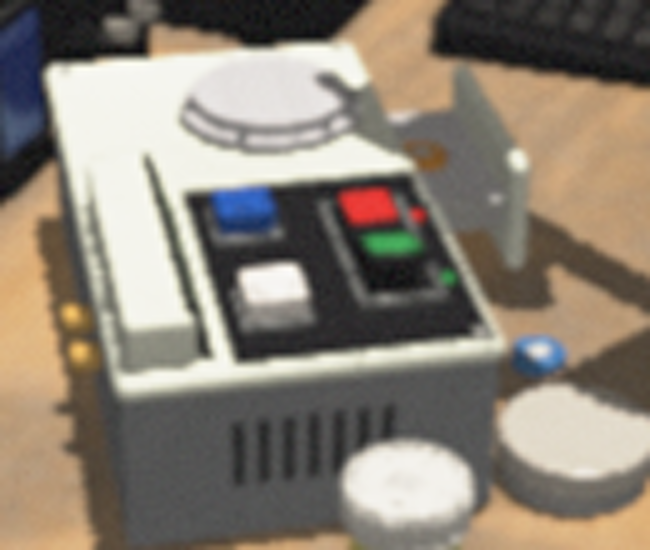

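View pics/d3w.png

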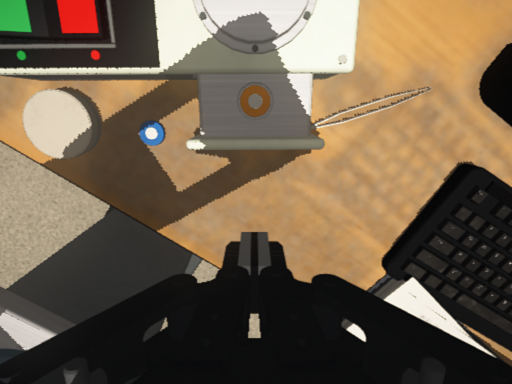

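>>> {"fn": "apply_moves", "kwargs": {"plan": [{"translation":[0,0,0.043],"angular":[0,0,0],"hand":0},{"translation":[0,0,0.043],"angular":[0,0,0],"hand":0},{"translation":[0,0,0.041],"angular":[0,0,0],"hand":0},{"translation":[0.012,0,0],"angular":[0,0,0],"hand":0},{"translation":[0.008,0,0],"angular":[0,0,0],"hand":0},{"translation":[0.004,0,0],"angular":[0,0,0],"hand":0},{"translation":[0.004,0,0],"angular":[0,0,0],"hand":0},{"translation":[0,0,0],"angular":[0,0,0],"hand":0}]}}

```text
time_s: 4.95
eef_pos: [0.4898, -0.0666, 0.0476]
eef_rot: [0.001, 0.956, 0.292, 0.001]
wrist_force: [-1.7, -1.4, 1.6]
opening: -0.0
```

```bash
python3 look.py d4
```

```text
4.95 [ 0.4898 -0.0666  0.0476] [-1.72   -1.4033  1.5686] [-0.3045  0.2524  0.0104]
```

View pics/d4.png

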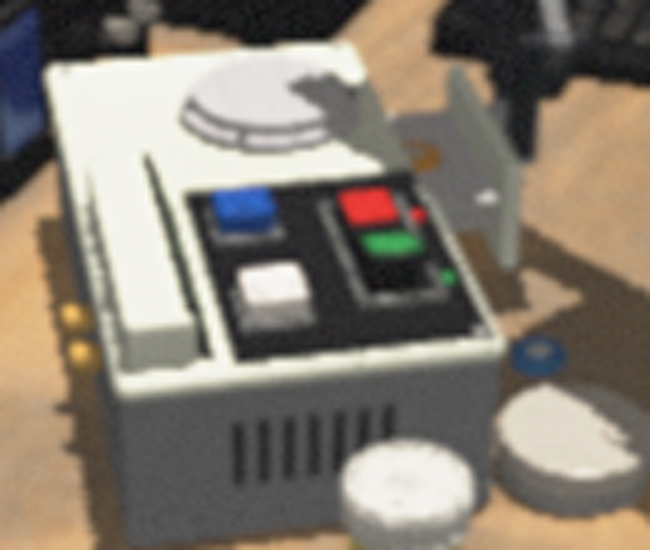

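>>> {"fn": "apply_moves", "kwargs": {"plan": [{"translation":[0.005,0,0],"angular":[0,0,0],"hand":0},{"translation":[0.006,0,0],"angular":[0,0,0],"hand":0},{"translation":[0.006,0,0],"angular":[0,0,0],"hand":0},{"translation":[0.006,0,0],"angular":[0,0,0],"hand":0},{"translation":[0.006,0,0],"angular":[0,0,0],"hand":0},{"translation":[0.006,0,0],"angular":[0,0,0],"hand":0},{"translation":[0.006,0,0],"angular":[0,0,0],"hand":0},{"translation":[0.003,0,0],"angular":[0,0,0],"hand":0},{"translation":[0,0,0],"angular":[0,0,0],"hand":0}]}}

```text
time_s: 6.12
eef_pos: [0.5258, -0.0414, 0.0467]
eef_rot: [-0.0, 0.956, 0.292, 0.0]
wrist_force: [0.6, 1.2, -0.1]
opening: 0.001
```

```bash
python3 look.py d5
```

```text
6.125 [ 0.5258 -0.0414  0.0467] [ 0.5528  1.1648 -0.1044] [-0.0263 -0.014  -0.0372]
```

View pics/d5.png

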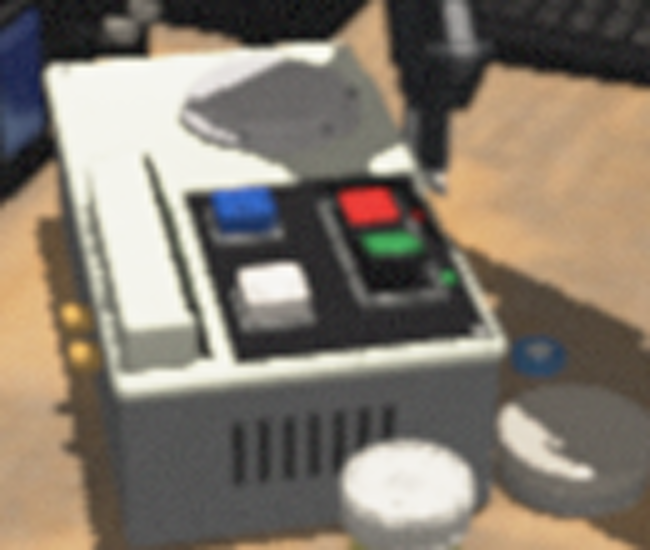

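>>> {"fn": "apply_moves", "kwargs": {"plan": [{"translation":[0.002,0,0],"angular":[0,0,0],"hand":0},{"translation":[0.002,0,0],"angular":[0,0,0],"hand":0},{"translation":[0,0,0],"angular":[0,0,0],"hand":0}]}}

```text
time_s: 6.55
eef_pos: [0.5282, -0.04, 0.0468]
eef_rot: [0.0, 0.956, 0.292, -0.001]
wrist_force: [-4.2, -2.1, 3.0]
opening: -0.002
```

>>> {"fn": "apply_moves", "kwargs": {"plan": [{"translation":[-0.03,0,0],"angular":[0,0,0],"hand":0},{"translation":[-0.04,0,0],"angular":[0,0,0],"hand":0},{"translation":[0,0,-0.045],"angular":[0,0,0],"hand":0},{"translation":[0,0,-0.045],"angular":[0,0,0],"hand":0},{"translation":[0,0,-0.035],"angular":[0,0,0],"hand":0},{"translation":[0,0,0],"angular":[0,0,0],"hand":0}]}}

```text
time_s: 7.3
eef_pos: [0.473, -0.0795, 0.1751]
eef_rot: [0.002, 0.956, 0.292, 0.003]
wrist_force: [0.1, -1.1, -0.4]
opening: 0.003
```

```bash
python3 look.py d6; python3 - <<'E'
from h import *
np.set_printoptions(precision=4,suppress=True)
c=ctrl.camera("wrist");cv2.imwrite("pics/d6w.png",c["img"][:,:,::-1])
o=np.array([.568,.0707]);X=np.array([.8287,.5597]);Y=np.array([-X[1],X[0]])
for x in(-.084,-.134):
  for y in(-.126,-.070,-.014):
    p=o+x*X+y*Y;print(x,y,proj(c,[*p,.075]))
E
```

```text
7.3 [ 0.473  -0.0795  0.1751] [ 0.1417 -1.1187 -0.4072] [ 0.0466 -0.034  -0.0305]
-0.084 -0.126 [327.4132  94.6306]
-0.084 -0.07 [253.7392  94.6577]
-0.084 -0.014 [180.0101  94.6849]
-0.134 -0.126 [323.2055 159.8579]
-0.134 -0.07 [253.7753 159.9064]
-0.134 -0.014 [184.2961 159.9549]
```

View pics/d6w.png

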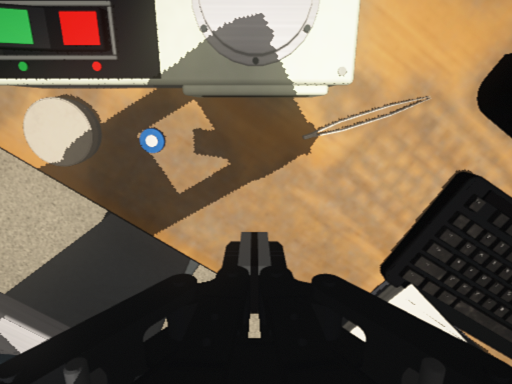

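>>> {"fn": "apply_moves", "kwargs": {"plan": [{"translation":[0.0345,-0.0342,0],"angular":[0,0,0],"hand":0},{"translation":[0.0345,-0.0342,0],"angular":[0,0,0],"hand":0},{"translation":[0.0345,-0.0342,0],"angular":[0,0,0],"hand":0},{"translation":[0.0345,-0.0342,0],"angular":[0,0,0],"hand":0},{"translation":[0.0345,-0.0342,0],"angular":[0,0,0],"hand":0},{"translation":[0,0,0],"angular":[0,0,0],"hand":0},{"translation":[0,0,0.03],"angular":[0,0,0],"hand":0},{"translation":[0,0,0.03],"angular":[0,0,0],"hand":0},{"translation":[0,0,0.01],"angular":[0,0,0],"hand":0},{"translation":[0,0,0],"angular":[0,0,0],"hand":0}]}}

```text
time_s: 8.65
eef_pos: [0.5175, 0.1589, 0.1008]
eef_rot: [-0.0, 0.956, 0.292, -0.001]
wrist_force: [-0.0, 0.4, 0.1]
opening: -0.002
```

```bash
python3 look.py d7
```

```text
8.65 [0.5175 0.1589 0.1008] [-0.0061  0.4394  0.0825] [-0.0191 -0.0523  0.028 ]
```

View pics/d7.png

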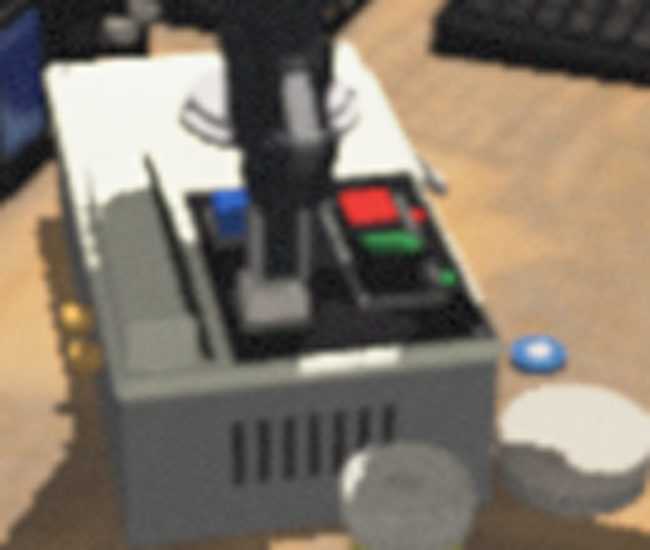

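>>> {"fn": "apply_moves", "kwargs": {"plan": [{"translation":[0.002,0.002,0],"angular":[0,0,0],"hand":0},{"translation":[0,0,0.003],"angular":[0,0,0],"hand":0},{"translation":[0,0,0.002],"angular":[0,0,0],"hand":0},{"translation":[0,0,0.0015],"angular":[0,0,0],"hand":0},{"translation":[0,0,0],"angular":[0,0,0],"hand":0}]}}

```text
time_s: 9.32
eef_pos: [0.5219, 0.159, 0.0958]
eef_rot: [0.0, 0.956, 0.292, 0.001]
wrist_force: [2.0, -0.0, 4.0]
opening: 0.002
```

>>> {"fn": "apply_moves", "kwargs": {"plan": [{"translation":[0,0,0.0015],"angular":[0,0,0],"hand":0},{"translation":[0,0,0.0],"angular":[0,0,0],"hand":0}]}}

```text
time_s: 9.57
eef_pos: [0.5218, 0.159, 0.0941]
eef_rot: [0.0, 0.956, 0.292, 0.001]
wrist_force: [2.9, 0.4, 4.6]
opening: 0.001
```

```bash
python3 look.py d8
```

```text
9.575 [0.5218 0.159  0.0941] [2.9359 0.4388 4.5978] [-0.1021 -0.4776  0.0302]
```

View pics/d8.png

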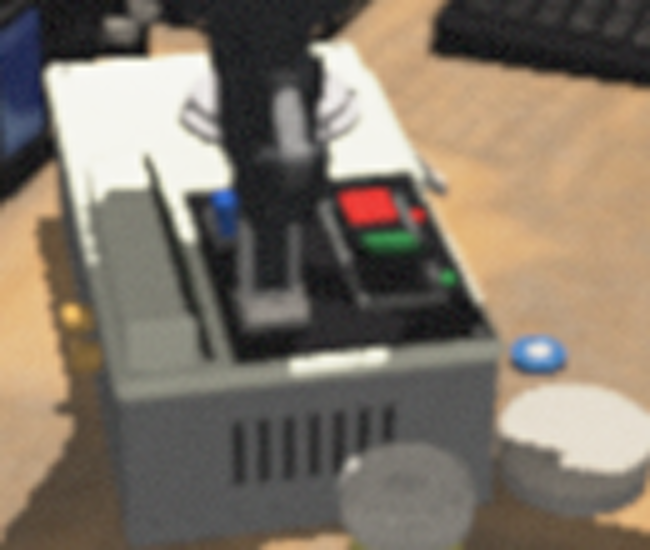

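>>> {"fn": "apply_moves", "kwargs": {"plan": [{"translation":[0,0,0.001],"angular":[0,0,0],"hand":0},{"translation":[0,0,0.0],"angular":[0,0,0],"hand":0}]}}

```text
time_s: 9.88
eef_pos: [0.5217, 0.159, 0.0939]
eef_rot: [0.0, 0.956, 0.292, 0.001]
wrist_force: [0.1, -0.9, 11.7]
opening: -0.002
```

>>> {"fn": "apply_moves", "kwargs": {"plan": [{"translation":[0,0,-0.02],"angular":[0,0,0],"hand":0},{"translation":[0,0,-0.03],"angular":[0,0,0],"hand":0},{"translation":[-0.027,0.0025,0],"angular":[0,0,0],"hand":0},{"translation":[-0.027,0.0025,0],"angular":[0,0,0],"hand":0},{"translation":[0,0,0],"angular":[0,0,0],"hand":0},{"translation":[0,0,0.025],"angular":[0,0,0],"hand":0},{"translation":[0,0,0.013],"angular":[0,0,0],"hand":0},{"translation":[0,0,0],"angular":[0,0,0],"hand":0}]}}

```text
time_s: 10.88
eef_pos: [0.4782, 0.1249, 0.1035]
eef_rot: [-0.0, 0.956, 0.292, -0.002]
wrist_force: [0.6, -0.1, 0.6]
opening: -0.0
```

```bash
python3 look.py d9
```

```text
10.875 [0.4782 0.1249 0.1035] [ 0.5857 -0.1021  0.6248] [-0.0155  0.0984  0.0073]
```

View pics/d9.png

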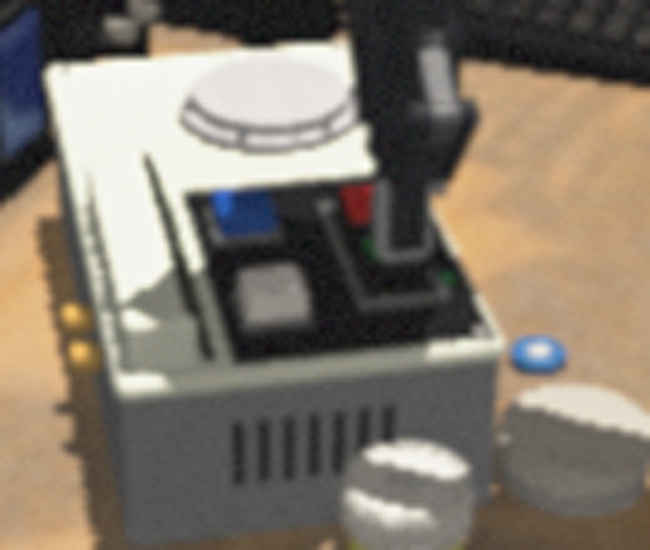

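White key is back up and the tips are over the green wing; pressing down.

>>> {"fn": "apply_moves", "kwargs": {"plan": [{"translation":[0.001,0,0.003],"angular":[0,0,0],"hand":0},{"translation":[0,0,0.003],"angular":[0,0,0],"hand":0},{"translation":[0,0,0.002],"angular":[0,0,0],"hand":0},{"translation":[0,0,0.001],"angular":[0,0,0],"hand":0},{"translation":[0,0,0],"angular":[0,0,0],"hand":0}]}}

```text
time_s: 11.55
eef_pos: [0.48, 0.1252, 0.096]
eef_rot: [0.0, 0.956, 0.292, -0.0]
wrist_force: [-1.7, 0.3, 2.0]
opening: -0.002
```

>>> {"fn": "apply_moves", "kwargs": {"plan": [{"translation":[0,0,0.001],"angular":[0,0,0],"hand":0},{"translation":[0,0,0.0005],"angular":[0,0,0],"hand":0},{"translation":[0,0,0],"angular":[0,0,0],"hand":0}]}}

```text
time_s: 11.92
eef_pos: [0.4801, 0.1253, 0.0957]
eef_rot: [0.0, 0.956, 0.292, 0.0]
wrist_force: [-6.5, -0.4, 14.9]
opening: 0.001
```

Bottomed. Lift, back off and check.

>>> {"fn": "apply_moves", "kwargs": {"plan": [{"translation":[0,0,-0.03],"angular":[0,0,0],"hand":0},{"translation":[0,0,-0.05],"angular":[0,0,0],"hand":0},{"translation":[-0.025,0.02,-0.04],"angular":[0,0,0],"hand":0},{"translation":[-0.025,0.03,-0.02],"angular":[0,0,0],"hand":0},{"translation":[0,0,0],"angular":[0,0,0],"hand":0},{"translation":[0,0,0],"angular":[0,0,0],"hand":0}]}}

```text
time_s: 12.68
eef_pos: [0.4662, 0.056, 0.2337]
eef_rot: [-0.0, 0.957, 0.292, -0.0]
wrist_force: [0.3, -1.1, -1.8]
opening: 0.0
```

```bash
python3 look.py e1; python3 - <<'E'
from h import *
np.set_printoptions(precision=4,suppress=True)
c=ctrl.camera("wrist");cv2.imwrite("pics/e1w.png",c["img"][:,:,::-1])
o=np.array([.568,.0707]);X=np.array([.8287,.5597]);Y=np.array([-X[1],X[0]])
for y in(-.126,-.014): print(proj(c,[*(o-.084*X+y*Y),.075]))
E
```

```text
12.675 [0.4662 0.056  0.2337] [ 0.3141 -1.0597 -1.7957] [-0.0174  0.0042  0.0551]
[422.7592 169.8613]
[312.654  169.8355]
```

View pics/e1.png

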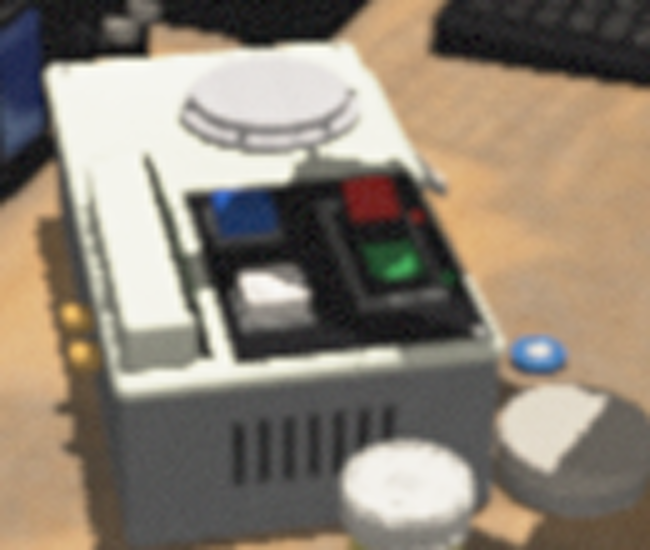

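View pics/e1w.png

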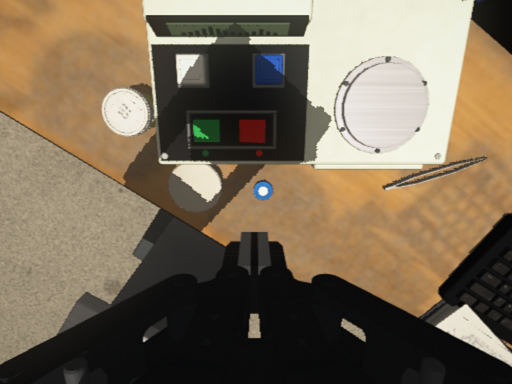

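```bash
python3 -c "
from bench import ctrl
print(ctrl.hand_in())"
```

```text
the job is handed in; nothing more can be done
None
```

I did the four steps in the required order with closed fingertips and handed the job in at about 12.7 s. The hand-in gives no verdict, so whether it passed is not confirmed.

| Step | What I did | What the check showed |
|---|---|---|
| Red end of rocker | Pressed to its stop, about 19 N | Side view showed the red end down and the green end raised |
| Drawer | Pushed home, then nudged a little further, about 5 N | It stayed in when I backed off. The front's top edge is within about 2 px of the computed home position |
| White key | Pressed until it bottomed: tip at 93.9 mm, force rising to about 12 N | It came back up |
| Green end of rocker | Pressed to its stop, about 15 N | Last pictures show the rocker as at the start, green end down |

- **Last checks:** The last pictures show both keys up. The blue source, tin, tweezers and pot look unmoved by eye, though I did not measure them. The hand is clear at 234 mm.
- **Not confirmed:** I could not see the orange source once the drawer was shut, so I only infer that it is still in its recess, from the slow push.
- **Disagreements:** The two-view heights differed from the text by up to about 7 mm at worst (blue key), so I used the text's heights and confirmed contact by force.

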